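# Close the laminating press by one turn of its hand wheel

### The job

The platen of the small screw press stands one thread above the freshly glued foam-core panel. With the fingertips, push the hand wheel round by the upright handle on its rim through exactly one turn, clockwise as seen from above, so that the handle comes back to where it started and the platen just closes on the panel; any further would crush the core. Push the handle gently without gripping it, leave everything else on the bench where it is, and finish clear of the wheel.

Things in the scene. Friction and masses are not known exactly. Their poses are not given: they have to be found in the camera images.
- handwheel (a joint): angle in rad turned by the hand wheel since the start: 0 at the start (wherever the handle then stands), growing clockwise as seen from above; one turn is 6.283. The wheel turns freely past this, has no detent, needs about 4 N at the handle and stays where it is left.
- wheel_center (a point): point on the vertical axis of the hand wheel, level with the top of its rim, 219 mm above the bench. Aluminium wheel on top of the press, lying level, 172 mm across, three spokes, rim 18 mm thick; its hub and spokes are lower than the rim top, the hub's nut 4 mm lower. The wheel does not rise or sink as it turns.
- handle_mid (a point): middle (half-way up) of the handle, which stands upright on the rim 77 mm from the wheel's axis, 252.5 mm above the bench: a black round grip, 27 mm across at its thickest and 58 mm tall (223 to 282 mm above the bench), on a 6 mm tall foot 26 mm across. It goes round with the wheel.
- grip: the handle's black grip itself (origin: centre of its underside, 223 mm above the bench); it revolves easily on its own upright pin.
- platen (a joint): how far the platen has come down, in m: 0 at the start, 0.004 for each turn of the wheel (driven by the wheel's screw only).
- press: the press, fixed to the bench, origin under the centre of its bed: grey bed 240 mm (x) by 330 mm (y), two steel columns, a crosshead 175 mm high, 64 mm by 320 mm, whose column nuts reach 191 mm. The wheel's axis stands over the origin. The press is placed and turned differently each time.
- glue_bottle: white glue bottle, 68 mm across, 185 mm tall, upright; a bystander (origin on its underside), to be left alone.
- filler_tub: white lidded tub, 96 mm across, 110 mm tall; a bystander (origin on its underside), to be left alone.
- brush: flat paint brush lying on the bench; a bystander (origin on its underside), to be left alone.
- pliers: pliers lying on the bench, about 160 mm long; a bystander (origin on its underside), to be left alone.
- roller: laminating roller lying on the bench, about 180 mm long; a bystander (origin on its underside), to be left alone.
- mixing_cup: white mixing cup, 72 mm across, 85 mm tall; a bystander (origin on its underside), to be left alone.
- tape_roll: roll of paper tape lying flat, 100 mm across, 25 mm high; a bystander (origin on its underside), to be left alone.

How it is judged:
On the way, in this order (a step that is already met when the one before it is completed fails the run):
1. the fingers push the handle through the first part of the turn (value of joint handwheel between 0.5 and 2.4 rad and contact force between grip and the fingers above 0.3 N), for 0.04 s.
2. the fingers push the handle through the middle of the turn (value of joint handwheel between 2.4 and 4.2 rad and contact force between grip and the fingers above 0.3 N), for 0.04 s.
3. the fingers push the handle through the last part of the turn (value of joint handwheel between 4.2 and 6.54319 rad and contact force between grip and the fingers above 0.3 N), for 0.04 s.
4. the wheel has come to one full turn and stopped (value of joint handwheel between 6.02319 and 6.54319 rad and velocity of joint handwheel between -0.05 and 0.05 rad/s), for 0.2 s.
At the end, for the whole second after the job is handed in: The hand wheel stands still at one turn clockwise from its start, within 0.26 rad (15 degrees), the platen is 4.0 mm (within 0.2 mm) lower, and no other thing on the bench has moved by 20 mm (all of step 4 and value of joint platen between 0.0038 and 0.0042 m and distance of each of glue_bottle, filler_tub, brush, pliers, roller, mixing_cup, tape_roll from where it was at the start of the episode below 0.02 m); the robot touches nothing.
It fails at once if the wheel is turned too far (more than 0.4 rad past one turn): the core is crushed (value of joint handwheel above 6.68319 rad).
It fails at once if the wheel is turned the wrong way by more than 0.5 rad (value of joint handwheel below -0.5 rad).
It fails at once if the handle or wheel is gripped or forced (more than 35 N) (contact force between handwheel and the fingers above 35 N).
It fails at once if another thing on the bench is moved by more than 20 mm or lifted (distance of any of glue_bottle, filler_tub, brush, pliers, roller, mixing_cup, tape_roll from where it was at the start of the episode above 0.02 m).
It also fails if it takes over 58 s, if anything falls off the work surface, if the arm or the gripper's body presses on something with over 40 N, if the wrist force passes 120 N, or if a joint passes its speed limit or range.

### The arm

A 7-joint arm with a two-finger parallel gripper is mounted at the origin on the work surface. World frame = base frame: x ahead of the robot, y to its left, z up, the work surface at z = 0. Lengths are in m, angles in rad, forces in N, time in s.
With the tool pointing down it reaches from about 0.425 to 0.925 m from the base axis. Payload 6.8 kg.
Tool frame: the origin (TCP) lies at the very end of the fingers, on their centre line; the grasp point (between the pads) lies 19 mm behind it (r.grip_depth is the distance from the TCP to the grasp point, in m); z points along the fingers, y is the direction in which the jaws open and shut (so a half turn about z gives the same grasp; the last joint's range is limited). The gripper opens to 85 mm and grips with 20 to 120 N. Pads are 22 mm wide; open, the fingers measure 114 mm over their backs; the gripper's body (76 mm by 85 mm) begins 54 mm behind the grasp point. The pads swing forward as they close: fully open they stand 13 mm farther back than shut.
Start: joints at [-0.108, 0.477, 0.022, 1.555, -0.011, 1.109, -0.083], TCP at [0.675, 0, 0.231] pointing down, gripper open.
Joint ranges: [-2.96, 2.96], [-0.34, 2.1], [-1.41, 1.46], [0.24, 2.44], [-1.37, 4.51], [0.17, 1.92], [-2.96, 2.96]. Speed limits (rad/s): [2.39, 2.39, 3.14, 3.14, 3.14, 3.14, 3.14].

### API

Orientations are given as a rotation vector (axis times angle).
In Python, from bench import r, grab_frame gives the robot as it stands. The module is installed in compiled form; this text tells all that it offers.
- The arm moves only by the tool play_rows, never from a script. Its argument "increments" is a list of rows, each a list of 7 numbers: the shift along the tool's x, y, z in mm, then the turn, a rotation vector about the tool's x, y, z in rad, then the closure in counts, from 0 (fully open) to 255 (shut). In form: [[tx, ty, tz, rx, ry, rz, claw], ...]. A call has 1 to 5 rows; each row shifts and turns the pose as measured when the row begins, along the tool's axes as they then stand; what a row does not reach is not made up. A row lasts 1/10 s, in which the tool goes at most 50 mm and 8.59 degrees, less where a joint would pass 70% of its speed; a pose out of reach is approached as far as the arm can. A call is refused whole if a number of a shift passes 50 or a number of a turn 0.15, either way. A call with a gripper value outside its range is refused whole. The fingers move at their own pace and stop on an object; "force" is the grip in N (left out, the last holds). Time passes only in rows, so rows that do not move let the fingers close. It gives the time, the measured TCP pose, the force and the opening at its end, in the units of the state.
- r.get_obs(): the state, without advancing time (a new reading comes with each control period).
- grab_frame(name): name is "scene" or "side" or "wrist"; returns a dict with "color" (384x512x3 uint8, blue, green, red), "depth" (384x512 float32, m along the optical axis (not along the pixel's ray), 0 where there is no reading), "K" (3x3 intrinsics, pixels), "T" (4x4, takes a point from camera to world coordinates). Camera axes: x right, y up, looking along -z (the intrinsics and any distortion apply to the point x, -y, -z); pixel columns grow to the right and rows downward; lengths in m; the calibration is good to about 2 mm. The wrist camera is an equidistant fisheye: a pixel r from the principal point sees the ray r / f radians off the axis. A picture is of the moment at which its call begins.
- r.hand_in(): hands the job in, once; it reports no verdict.
The state is a dict: "clock": time; "joints": joint angles; "qvel": joint speeds; "tau": joint torques, N m; "tcp_pos": TCP position; "orientation": TCP orientation; "contact_force": force on the tool from outside, world axes, zero at the start; "moment": the same for the moment, N m; "grip_width": finger opening in m.
Only numpy, scipy, OpenCV 4.12 (cv2) and the standard library are available. Lean on these libraries where they do the work, as an engineer would, in place of code of your own. Each camera call takes 0.05 s, during which the arm holds its last target.

## Working session

There is one attempt and no reset: what is moved stays moved. The work goes in short steps, Python scripts to look and compute and a tool call to move; the robot and the scene stay as the last step left them, time stands still between calls to the robot, and variables do not carry over. Pictures are saved under pics/ and viewed, and the job is handed in when it is done.

Besides the shell and the picture viewer there is one more tool, called after "Emit:" as name(argument=value, ...), one argument or row to a line, values as JSON. play_rows: Moves the arm, as the interface text tells. Its arguments: {"type":"object","properties":{"increments":{"type":"array","items":{"type":"array","items":{"type":"number"}}},"force":{"type":"number"}},"required":["increments"]}

```bash
mkdir -p pics; python3 - <<'E'
from bench import r, grab_frame
import cv2
o=r.get_obs();print(o)
for n in("scene","side"):
    f=grab_frame(n);cv2.imwrite(f"pics/{n}0.png",f["color"]);print(n,f["K"],f["T"])
E
```

```text
{'clock': 0.0, 'joints': array([-0.10812148,  0.47778264,  0.02232845,  1.55645743, -0.01152384,
        1.10931529, -0.08312483]), 'qvel': array([ 0.00218044,  0.00109474,  0.00179063,  0.00066279, -0.00012271,
       -0.00117734, -0.00144901]), 'tau': array([-5.45967814e-04, -5.96443820e+01,  1.60769675e+00, -2.81194621e+01,
        1.24063640e-02,  9.39900521e-03,  2.20753498e-05]), 'tcp_pos': array([6.74398935e-01, 1.28300453e-05, 2.30334684e-01]), 'orientation': array([-2.22056041e+00, -2.22059946e+00,  2.15573002e-03]), 'contact_force': array([-0.20461149, -0.45482877, -0.85517425]), 'moment': array([-0.038893  ,  0.03354493, -0.02349508]), 'grip_width': 0.08518694527464794}
scene [[363.68167846   0.         251.73094368]
 [  0.         363.68167846 188.45578556]
 [  0.           0.           1.        ]] [[ 0.18025399 -0.62555313  0.75907298  1.30047244]
 [ 0.98342676  0.12991395 -0.1264681  -0.07909312]
 [-0.01950166  0.76928905  0.63860319  0.70212507]
 [ 0.          0.          0.          1.        ]]
side [[361.68692603   0.         262.47417684]
 [  0.         361.68692603 189.81341519]
 [  0.           0.           1.        ]] [[ 0.9815335   0.11024504 -0.15632667  0.50605744]
 [-0.19071054  0.62754589 -0.75486134 -0.64114579]
 [ 0.01488244  0.77073484  0.6369822   0.74938401]
 [ 0.          0.          0.          1.        ]]
```

View pics/scene0.png

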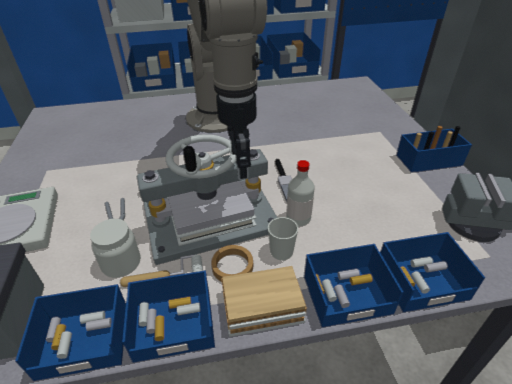

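View pics/side0.png

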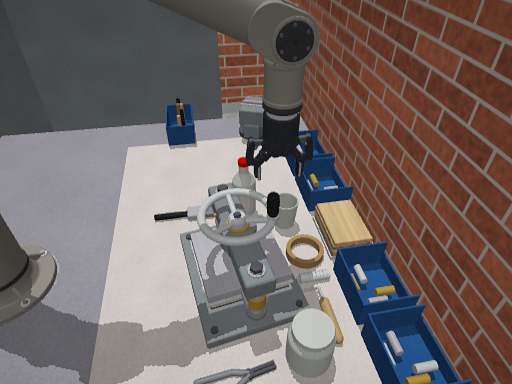

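The scene view shows the wheel near px (203,157) with the black handle at (190,160). In the side view the wheel is at (237,216) and the handle at (273,205). I'll measure both from depth.

```bash
cat > h.py <<'E'
from bench import r, grab_frame
import numpy as np, cv2
from scipy.optimize import least_squares
def cloud(n):
    f=grab_frame(n);d=f["depth"];K=f["K"];v,u=np.indices(d.shape)
    x=(u-K[0,2])/K[0,0]*d;y=(v-K[1,2])/K[1,1]*d
    P=np.stack([x,-y,-d,np.ones_like(d)],-1)@f["T"].T
    return P[...,:3],d>0,f["color"]
E
python3 - <<'E'
from h import *
for n,box in(("scene",(160,240,130,190)),("side",(190,290,185,250))):
    P,ok,c=cloud(n)
    u0,u1,v0,v1=box
    m=np.zeros_like(ok);m[v0:v1,u0:u1]=1;m&=ok
    g=c.max(-1)
    rim=m&(P[...,2]>.212)&(P[...,2]<.224)&(g>90)
    p=P[rim][:,:2]
    s=least_squares(lambda a:np.hypot(p[:,0]-a[0],p[:,1]-a[1])-.077,p.mean(0),loss='soft_l1',f_scale=.004)
    print(n,"rim",len(p),s.x,np.abs(s.fun).mean(), P[rim][:,2].mean())
    h=m&(P[...,2]>.23)&(P[...,2]<.29)&(g<70)
    q=P[h]; print("handle",len(q),np.median(q,0),q.min(0),q.max(0))
    w=q[np.hypot(*(q[:,:2]-np.median(q[:,:2],0)).T)<.03][:,:2]
    cam=grab_frame(n)["T"][:2,3]
    s2=least_squares(lambda a:np.hypot(w[:,0]-a[0],w[:,1]-a[1])-.013,w.mean(0)+.008*(w.mean(0)-cam)/np.linalg.norm(w.mean(0)-cam),loss='soft_l1',f_scale=.003)
    print("hc",s2.x,np.abs(s2.fun).mean(),np.linalg.norm(s2.x-s.x))
    # objects above .1
    
E
```

```text
scene rim 912 [ 0.57345836 -0.07791674] 0.0039043094443635715 0.21738218916467683
handle 276 [ 0.64946799 -0.10252385  0.26240822] [ 0.63142375 -0.11577748  0.23008265] [ 0.72752309 -0.00248142  0.28943067]
hc [ 0.63836431 -0.10406815] 0.0016749872793153239 0.06997627378068905
side rim 1367 [ 0.5673729  -0.08014467] 0.005267684905850493 0.2176445400427444
handle 271 [ 0.63735226 -0.11171128  0.26248264] [ 0.62717084 -0.11656062  0.23008285] [ 0.65171565 -0.098278    0.28422112]
hc [ 0.64019204 -0.10078477] 0.0015187076989158328 0.07568778922628869
```

Emit:
play_rows(
  increments=[
    [0,0,-15,0,0,0,255],
    [0,0,0,0,0,0,255],
    [0,0,0,0,0,0,255],
    [0,0,0,0,0,0,255],
    [0,0,0,0,0,0,255],
  ],
  force=20,
)

```text
clock: 0.8
tcp_pos: [0.675, -0.0, 0.2479]
orientation: [2.221, 2.221, 0.0]
contact_force: [0.1, -0.0, 0.1]
grip_width: 0.0121
```

```bash
cat >> h.py <<'E'
C=np.array([.568,-.079])
from scipy.spatial.transform import Rotation as R
def hang(tag=None):
    out=[]
    for n in("scene","side"):
        P,ok,c=cloud(n)
        rr=np.hypot(P[...,0]-C[0],P[...,1]-C[1])
        if tag: cv2.imwrite(f"pics/{n}{tag}.png",c)
        h=ok&(P[...,2]>.23)&(P[...,2]<.287)&(c.max(-1)<70)&(rr<.1)&(rr>.055)
        q=P[h][:,:2]
        a=np.arctan2(q[:,1]-C[1],q[:,0]-C[0]); print(n,len(q),"dark ang",np.histogram(a,24,(-np.pi,np.pi))[0])
def plan(n,step,rad=.077,z=.245):
    o=r.get_obs();p=o["tcp_pos"];d=p[:2]-C
    a=np.arctan2(d[1],d[0]);Rm=R.from_rotvec(o["orientation"]).as_matrix()
    print("t",o["clock"],"ang",a,"rad",np.hypot(*d),"z",p[2],"F",o["contact_force"],"w",o["grip_width"])
    for i in range(n):
        a-=step/rad;t=np.r_[C+rad*np.array([np.cos(a),np.sin(a)]),z]
        print(np.round(Rm.T@(t-p)*1000,1));p=t
E
python3 - <<'E'
from h import *
hang("1");plan(1,8)
E
```

```text
scene 262 dark ang [  0   0   0   0   0   0   0   0   0   0 157 105   0   0   0   0   0   0
   0   0   0   0   0   0]
side 270 dark ang [  0   0   0   0   0   0   0   0   0   0 268   2   0   0   0   0   0   0
   0   0   0   0   0   0]
t 0.9 ang 0.6358604188369718 rad 0.13303816861865636 z 0.24782411138966787 F [-0.14337088 -0.0581205   0.22675111] w 2.7517850548995182e-05
[-109.9 -177.6    2.8]
```

Emit:
play_rows(
  increments=[
    [-20,-20,0,0,0,0,255],
    [-20,-18,2,0,0,0,255],
    [0,0,0,0,0,0,255],
  ],
)

```text
clock: 1.2
tcp_pos: [0.6359, -0.0401, 0.2447]
orientation: [-2.219, -2.223, 0.001]
contact_force: [-0.4, -0.8, -0.2]
grip_width: 0.0003
```

```bash
python3 - <<'E'
from h import *
hang("2");plan(6,.008)
E
```

```text
scene 334 dark ang [  0   0   0   0   0   0   0   0   0   0 155 101   0  77   1   0   0   0
   0   0   0   0   0   0]
side 372 dark ang [  0   0   0   0   0   0   0   0   0   0 269   0   0  64  39   0   0   0
   0   0   0   0   0   0]
t 1.3 ang 0.5447826816678314 rad 0.08173310958667782 z 0.24510240226720403 F [ 0.15460716  0.81500984 -0.41474966] w 0.00022454350906844873
[-9.5 -0.3  0.1]
[-7.4  3.  -0. ]
[-7.7  2.2 -0. ]
[-7.9  1.4 -0. ]
[-8.   0.6 -0. ]
[-8.  -0.3 -0. ]
```

View pics/side2.png

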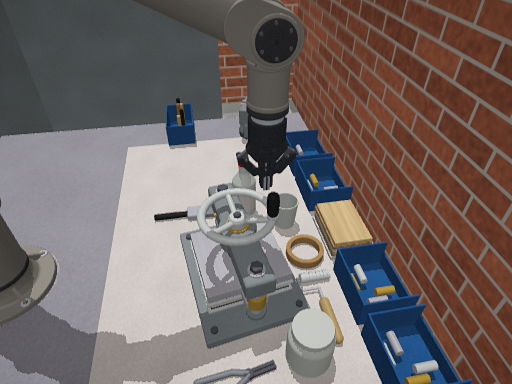

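The shut fingertip at (266,180) stands behind the handle at (273,205). I'll raise slightly so the spread knuckles stay above the grip's top, then push.

Emit:
play_rows(
  increments=[
    [-10,0,-11,0,0,0,255],
    [-7,3,0,0,0,0,255],
    [-8,2,0,0,0,0,255],
    [-8,1,0,0,0,0,255],
    [-8,0,0,0,0,0,255],
  ],
)

```text
clock: 1.8
tcp_pos: [0.6474, -0.0766, 0.2573]
orientation: [-2.209, -2.233, -0.008]
contact_force: [-0.5, -0.1, -0.1]
grip_width: 0.0002
```

```bash
python3 - <<'E'
from h import *
hang("3");plan(6,.008,z=.256)
E
```

```text
scene 317 dark ang [  0   0   0   0   0   0   0   0   0   0 156 115  46   0   0   0   0   0
   0   0   0   0   0   0]
side 330 dark ang [  0   0   0   0   0   0   0   0   0   0 274  55   1   0   0   0   0   0
   0   0   0   0   0   0]
t 1.9 ang 0.011578466934733038 rad 0.07897003003476225 z 0.2572403649061681 F [ 0.17673831  0.06603994 -0.68991909] w 0.0001525478762252007
[-8.  -2.4  1.2]
[-7.9 -1.2 -0. ]
[-7.7 -2.  -0. ]
[-7.5 -2.8 -0. ]
[-7.1 -3.6 -0. ]
[-6.7 -4.3 -0. ]
```

View pics/side3.png

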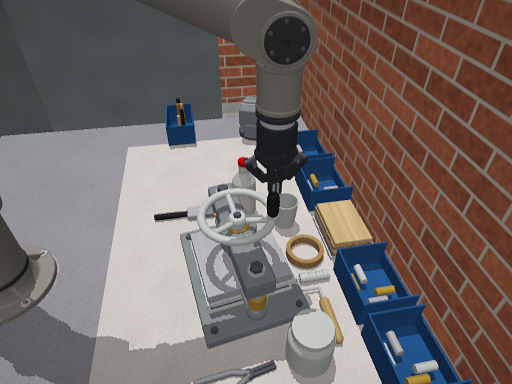

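The fingertips at (273,190) are now right against the handle. I'll begin pushing.

Emit:
play_rows(
  increments=[
    [-8,-2,1,0,0,0,255],
    [-8,-1,0,0,0,0,255],
    [-8,-2,0,0,0,0,255],
    [-7.5,-3,0,0,0,0,255],
    [-7,-3.5,0,0,0,0,255],
  ],
)

```text
clock: 2.4
tcp_pos: [0.6378, -0.1112, 0.2566]
orientation: [-2.201, -2.238, -0.021]
contact_force: [3.4, 2.8, 0.9]
grip_width: 0.0001
```

```bash
python3 - <<'E'
from h import *
hang("4");plan(6,.010,z=.256)
E
```

```text
scene 283 dark ang [  0   0   0   0   0   0   0   0  21 185  77   0   0   0   0   0   0   0
   0   0   0   0   0   0]
side 348 dark ang [  0   0   0   0   0   0   0   0 252  69  27   0   0   0   0   0   0   0
   0   0   0   0   0   0]
t 2.5 ang -0.46137422940635875 rad 0.07683433864136677 z 0.25656033672451406 F [1.91773402e+00 5.77145781e-04 1.11974428e+00] w -0.00014542145768413857
[-8.7 -5.   0.4]
[-7.8 -6.2 -0.1]
[-7.  -7.2 -0.1]
[-6.  -8.  -0.1]
[-4.9 -8.7 -0.1]
[-3.7 -9.3 -0.1]
```

View pics/side4.png

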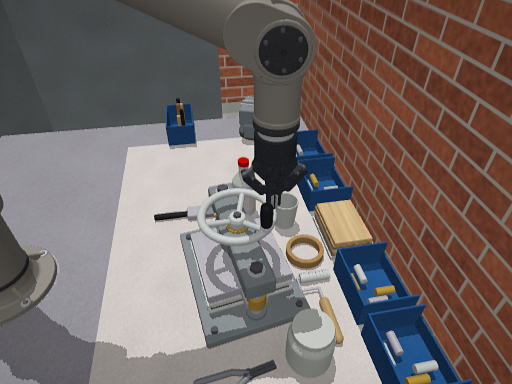

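Emit:
play_rows(
  increments=[
    [-9,-5,0,0,0,0,255],
    [-8,-6,0,0,0,0,255],
    [-7,-7,0,0,0,0,255],
    [-6,-8,0,0,0,0,255],
    [-5,-9,0,0,0,0,255],
  ],
)

```text
clock: 3.0
tcp_pos: [0.6028, -0.1489, 0.2565]
orientation: [2.203, 2.239, 0.024]
contact_force: [4.0, 0.9, -0.5]
grip_width: -0.0004
```

```bash
python3 - <<'E'
from h import *
hang("5");plan(6,.010,z=.256);print(r.get_obs()["orientation"])
E
```

```text
scene 137 dark ang [ 0  0  0  0  0  0 45 23 69  0  0  0  0  0  0  0  0  0  0  0  0  0  0  0]
side 378 dark ang [  0   0   0   0   0  83 225  68   2   0   0   0   0   0   0   0   0   0
   0   0   0   0   0   0]
t 3.1 ang -1.1396478161664823 rad 0.07836310049207745 z 0.2562094604758295 F [ 0.49866748 -0.49213073 -0.23121726] w -4.9836014434483255e-06
[-2.2 -9.9  0.1]
[-2.2 -9.7 -0.1]
[-0.9 -9.9 -0.1]
[  0.4 -10.   -0.1]
[ 1.7 -9.9 -0.1]
[ 2.9 -9.6 -0. ]
[-2.20489132 -2.23534145 -0.01925633]
```

View pics/side5.png

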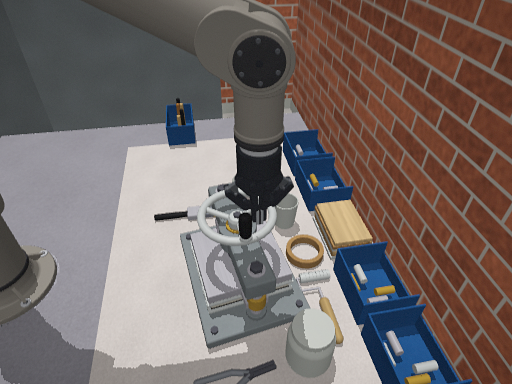

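The handle is at (245,225) with the fingers at (258,213) behind it, so it is tracking well.

Emit:
play_rows(
  increments=[
    [-2,-10,0,0,0,0,255],
    [-2,-10,0,0,0,0,255],
    [-1,-10,0,0,0,0,255],
    [0.5,-10,0,0,0,0,255],
    [1.5,-10,0,0,0,0,255],
  ],
)

```text
clock: 3.6
tcp_pos: [0.5501, -0.1551, 0.2561]
orientation: [2.204, 2.234, 0.022]
contact_force: [4.4, -1.6, -0.4]
grip_width: 0.0001
```

```bash
python3 - <<'E'
from h import *
hang("6");plan(6,.010,z=.256);print(r.get_obs()["orientation"])
E
```

```text
scene 248 dark ang [  0   0   0  63 117  68   0   0   0   0   0   0   0   0   0   0   0   0
   0   0   0   0   0   0]
side 333 dark ang [  0   0   0 158 130  45   0   0   0   0   0   0   0   0   0   0   0   0
   0   0   0   0   0   0]
t 3.7 ang -1.8251298212626124 rad 0.07816878927235664 z 0.2557794847483411 F [-0.6740604   0.28247785  0.25076414] w -1.1494053641964015e-05
[ 4.4 -9.1 -0.3]
[ 4.5 -8.9 -0. ]
[ 5.6 -8.3 -0. ]
[ 6.6 -7.5 -0. ]
[ 7.5 -6.6  0. ]
[ 8.3 -5.6  0. ]
[2.20655088 2.23595919 0.01996938]
```

View pics/side6.png

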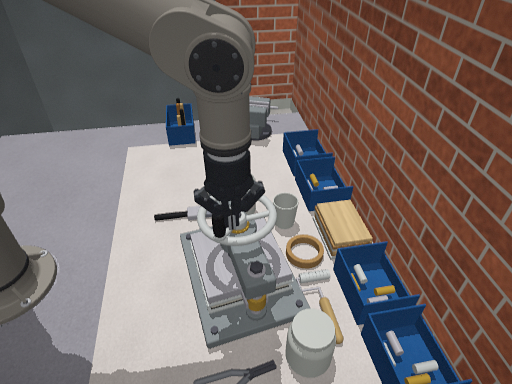

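The handle is at about (217,225), still just ahead of the fingers. I'll continue.

Emit:
play_rows(
  increments=[
    [4.5,-9,0,0,0,0,255],
    [4.5,-9,0,0,0,0,255],
    [5.5,-8,0,0,0,0,255],
    [6.5,-7.5,0,0,0,0,255],
    [7.5,-6.5,0,0,0,0,255],
  ],
)

```text
clock: 4.2
tcp_pos: [0.5057, -0.1286, 0.2556]
orientation: [2.207, 2.23, 0.016]
contact_force: [1.1, -3.4, 0.4]
grip_width: 0.0001
```

```bash
python3 - <<'E'
from h import *
hang("7");plan(6,.010,z=.256)
E
```

```text
scene 290 dark ang [ 26 178  57  29   0   0   0   0   0   0   0   0   0   0   0   0   0   0
   0   0   0   0   0   0]
side 165 dark ang [ 0 84 70 11  0  0  0  0  0  0  0  0  0  0  0  0  0  0  0  0  0  0  0  0]
t 4.3 ang -2.4925038456184074 rad 0.07890851355208202 z 0.255381363718877 F [0.0100395  0.03280976 0.22253491] w 2.084697844200805e-05
[ 9.5 -3.9 -0.6]
[ 9.  -4.3  0. ]
[ 9.5 -3.1  0. ]
[ 9.8 -1.8  0. ]
[10.  -0.5  0.1]
[10.   0.8  0.1]
```

View pics/side7.png

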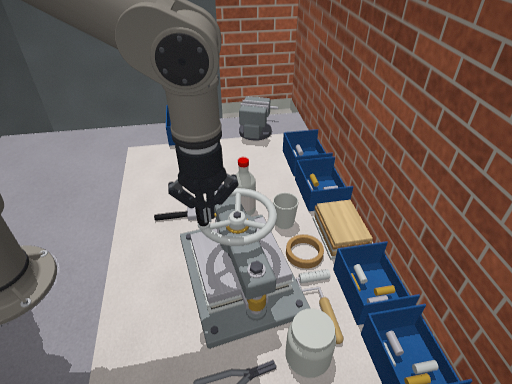

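The handle is at about (201,213), with the fingers behind it.

Emit:
play_rows(
  increments=[
    [9.5,-4,0,0,0,0,255],
    [9,-4,0,0,0,0,255],
    [9.5,-3,0,0,0,0,255],
    [10,-2,0,0,0,0,255],
    [10,-0.5,0,0,0,0,255],
  ],
)

```text
clock: 4.8
tcp_pos: [0.4893, -0.0791, 0.2553]
orientation: [2.209, 2.23, 0.01]
contact_force: [0.3, -3.7, 1.8]
grip_width: -0.0001
```

```bash
python3 - <<'E'
from h import *
hang("8");plan(6,.010,z=.256)
E
```

```text
scene 272 dark ang [ 36   0   0   0   0   0   0   0   0   0   0   0   0   0   0   0   0   0
   0   0   0   0 153  83]
side 143 dark ang [80  0  0  0  0  0  0  0  0  0  0  0  0  0  0  0  0  0  0  0  0  0 35 28]
t 4.9 ang 3.113475735171737 rad 0.07854115627553025 z 0.25515651080606433 F [0.32084448 1.81031629 0.12048289] w -0.0003495124469699986
[ 9.9  2.6 -0.8]
[9.7 2.3 0.1]
[9.3 3.6 0.1]
[8.8 4.8 0.1]
[8.1 5.8 0.1]
[7.3 6.8 0.1]
```

View pics/scene8.png

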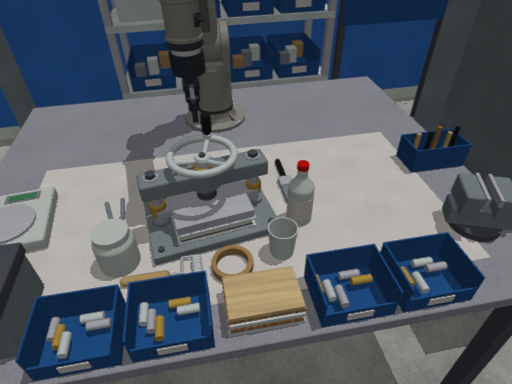

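The handle (206,125) is being pushed by the fingers from the left at (194,110), a bit over half a turn by estimate.

Emit:
play_rows(
  increments=[
    [10,2.5,-1,0,0,0,255],
    [9.5,2.5,0,0,0,0,255],
    [9.5,3.5,0,0,0,0,255],
    [9,5,0,0,0,0,255],
    [8,6,0,0,0,0,255],
  ],
)

```text
clock: 5.4
tcp_pos: [0.5068, -0.0308, 0.2552]
orientation: [-2.21, -2.23, -0.002]
contact_force: [-2.3, -4.6, 1.1]
grip_width: 0.0002
```

```bash
python3 - <<'E'
from h import *
hang("9");plan(6,.010,z=.256)
E
```

```text
scene 270 dark ang [  0   0   0   0   0   0   0   0   0   0   0   0   0   0   0   0   0   0
   0 143  86  41   0   0]
side 253 dark ang [  0   0   0   0   0   0   0   0   0   0   0   0   0   0   0   0   0   0
   0  54 125  74   0   0]
t 5.5 ang 2.4461842094995716 rad 0.07825518409132105 z 0.25525862211898676 F [-0.28205179  0.34389134  0.88311718] w -0.0002915177494841858
[ 6.3  7.9 -0.7]
[6.2 7.8 0. ]
[5.1 8.6 0. ]
[4.  9.2 0. ]
[2.8 9.6 0. ]
[1.5 9.9 0. ]
```

View pics/scene9.png

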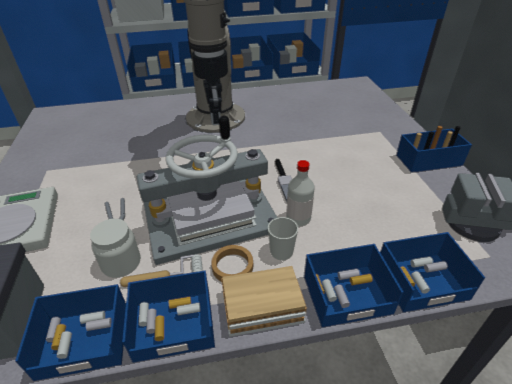

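The handle is at (225,127) and the fingers follow.

Emit:
play_rows(
  increments=[
    [6.5,8,-0.5,0,0,0,255],
    [6,8,0,0,0,0,255],
    [5,8.5,0,0,0,0,255],
    [4,9,0,0,0,0,255],
    [3,9.5,0,0,0,0,255],
  ],
)

```text
clock: 6.0
tcp_pos: [0.55, -0.0035, 0.255]
orientation: [-2.205, -2.228, 0.002]
contact_force: [-4.1, -0.9, 2.7]
grip_width: -0.0003
```

```bash
python3 - <<'E'
from h import *
hang("10");plan(6,.010,z=.256)
E
```

```text
scene 256 dark ang [  0   0   0   0   0   0   0   0   0   0   0   0   0   0   0   0  20 203
  33   0   0   0   0   0]
side 308 dark ang [  0   0   0   0   0   0   0   0   0   0   0   0   0   0   0   0  32 188
  62  26   0   0   0   0]
t 6.1 ang 1.784094360315381 rad 0.07780951134680444 z 0.25495940082263135 F [0.41790755 1.02739733 0.47947373] w 7.26235109506971e-05
[ 0.6 10.1 -1.1]
[ 0.1 10.  -0. ]
[-1.2  9.9 -0. ]
[-2.5  9.7 -0. ]
[-3.7  9.3 -0. ]
[-4.9  8.7 -0. ]
```

View pics/scene10.png

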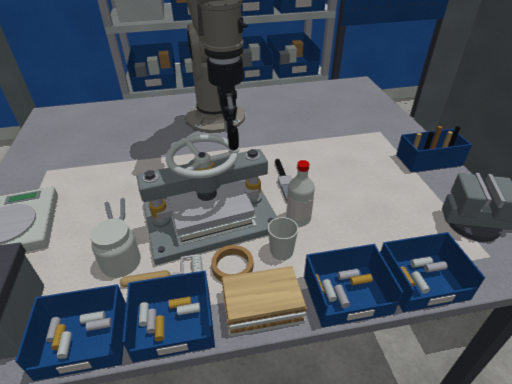

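The handle is at (233,140), with about 1.7 rad left to turn.

Emit:
play_rows(
  increments=[
    [0.5,10,-1,0,0,0,255],
    [0,10,0,0,0,0,255],
    [-1,10,0,0,0,0,255],
    [-2.5,9.5,0,0,0,0,255],
    [-3.5,9.5,0,0,0,0,255],
  ],
)

```text
clock: 6.6
tcp_pos: [0.6002, -0.0071, 0.2547]
orientation: [-2.199, -2.227, 0.003]
contact_force: [-2.7, 3.2, 2.3]
grip_width: 0.0002
```

```bash
cat >> h.py <<'E'
def hfit(box_tol=.02):
    # grip centre by circle fit constrained to wheel radius, using points of the leading dark cluster
    o=r.get_obs();t=o["tcp_pos"][:2]
    ta=np.arctan2(*(t-C)[::-1])
    for n in("scene","side"):
        P,ok,c=cloud(n)
        rel=P[...,:2]-C; rr=np.hypot(rel[...,0],rel[...,1]); a=np.arctan2(rel[...,1],rel[...,0])
        h=ok&(P[...,2]>.232)&(P[...,2]<.278)&(c.max(-1)<70)&(rr<.095)&(rr>.058)
        da=(ta-a+np.pi)%(2*np.pi)-np.pi
        h&=(da>.18)&(da<.8)
        q=P[h][:,:2]; cam=grab_frame(n)["T"][:2,3]; m=q.mean(0); v=(m-cam)/np.linalg.norm(m-cam)
        s=least_squares(lambda x:np.hypot(q[:,0]-x[0],q[:,1]-x[1])-.0128,m+.008*v,loss='soft_l1',f_scale=.002)
        print(n,len(q),"grip",s.x,"ang",np.arctan2(*(s.x-C)[::-1]),"rad",np.hypot(*(s.x-C)),"lead",ta-np.arctan2(*(s.x-C)[::-1]))
E
python3 - <<'E'
from h import *
hang("11");hfit();plan(6,.008,z=.256)
E
```

```text
scene 291 dark ang [  0   0   0   0   0   0   0   0   0   0   0   0   0   0 190  96   5   0
   0   0   0   0   0   0]
side 295 dark ang [  0   0   0   0   0   0   0   0   0   0   0   0   0   0 184  67  44   0
   0   0   0   0   0   0]
scene 188 grip [ 0.62387029 -0.02533059] ang 0.7653088044289448 rad 0.07747190054270635 lead 0.36316711902352605
side 186 grip [ 0.62470656 -0.02280158] ang 0.7808976513616064 rad 0.0798366846284011 lead 0.34757827209086445
t 6.9 ang 1.1520014070889857 rad 0.0776567909686973 z 0.25461783135418614 F [-0.74755273  0.7615824   0.28039959] w 0.00015886324548726905
[-4.3  6.8 -1.5]
[-4.4  6.7 -0.1]
[-5.1  6.2 -0.1]
[-5.7  5.6 -0.1]
[-6.3  5.  -0.1]
[-6.7  4.3 -0.1]
```

View pics/side11.png

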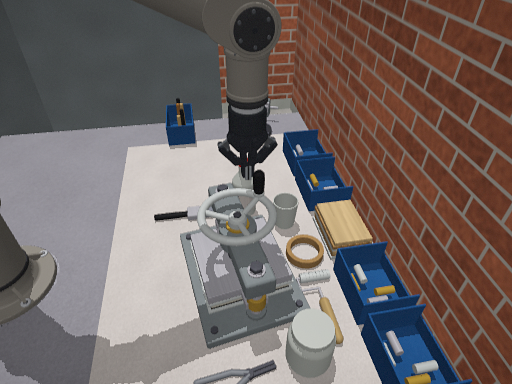

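The handle is at (258,182), 0.77 rad by the fit, and the target is about −0.32 rad. I'll slow down from here.

Emit:
play_rows(
  increments=[
    [-4.5,7,-1.5,0,0,0,255],
    [-4.5,6.5,0,0,0,0,255],
    [-5,6,0,0,0,0,255],
    [-6,5.5,0,0,0,0,255],
    [-6.5,5,0,0,0,0,255],
  ],
)

```text
clock: 7.4
tcp_pos: [0.6298, -0.0313, 0.2553]
orientation: [-2.191, -2.228, 0.003]
contact_force: [-1.5, 4.0, 0.9]
grip_width: -0.0
```

```bash
python3 - <<'E'
from h import *
hfit();plan(6,.005,z=.256)
E
```

```text
scene 198 grip [ 0.64090859 -0.05494303] ang 0.31871207000909163 rad 0.0767749988010513 lead 0.3385764849439804
side 190 grip [ 0.64233668 -0.05501875] ang 0.3120625592839382 rad 0.07810917280303419 lead 0.3452259956691338
t 7.6 ang 0.6437937333157039 rad 0.07707649985927671 z 0.25521739602216725 F [-0.35329046  0.31346382 -0.44829504] w -1.2999702889004233e-05
[-4.2  2.7 -0.9]
[-4.3  2.5 -0.1]
[-4.5  2.2 -0.1]
[-4.6  2.  -0.1]
[-4.7  1.7 -0.1]
[-4.8  1.3 -0.1]
```

Emit:
play_rows(
  increments=[
    [-5,3.2,-1,0,0,0,255],
    [-5,3,0,0,0,0,255],
    [-5.5,2.5,0,0,0,0,255],
    [-5.6,2.2,0,0,0,0,255],
    [-5.7,1.7,0,0,0,0,255],
  ],
)

```text
clock: 8.1
tcp_pos: [0.6436, -0.0573, 0.2558]
orientation: [-2.189, -2.23, 0.0]
contact_force: [-0.5, 3.4, 0.1]
grip_width: -0.0
```

```bash
python3 - <<'E'
from h import *
hfit();plan(6,.004,z=.256)
E
```

```text
scene 190 grip [ 0.6438615  -0.08236889] ang -0.04437930165278166 rad 0.07593626693826275 lead 0.3240112558411185
side 208 grip [ 0.64444031 -0.08188089] ang -0.03767022153198259 rad 0.07649457353471001 lead 0.31730217572031943
t 8.3 ang 0.2628962522251042 rad 0.07795656701936393 z 0.25580504683018607 F [-0.47203902  0.61136349  0.08007001] w -9.872303702528388e-05
[-4.1 -0.1 -0.2]
[-3.9  0.7 -0. ]
[-4.   0.5 -0. ]
[-4.   0.3 -0. ]
[-4.  0. -0.]
[-4.  -0.2 -0. ]
```

Emit:
play_rows(
  increments=[
    [-4,0,0,0,0,0,255],
    [-4,0.5,0,0,0,0,255],
    [-4,0.3,0,0,0,0,255],
    [-4,0,0,0,0,0,255],
    [-4,0,0,0,0,0,255],
  ],
)

```text
clock: 8.8
tcp_pos: [0.6444, -0.077, 0.2558]
orientation: [-2.187, -2.231, -0.001]
contact_force: [-0.6, 4.2, 0.9]
grip_width: -0.0001
```

```bash
python3 - <<'E'
from h import *
hfit();hang("14");plan(6,.004,z=.256)
a,b=cv2.imread("pics/side0.png"),cv2.imread("pics/side14.png")
cv2.imwrite("pics/cmp14.png",cv2.resize(np.hstack([a[150:270,170:310],b[150:270,170:310]]),None,fx=2.8,fy=2.8))
E
```

```text
scene 186 grip [ 0.63985975 -0.10209911] ang -0.31101508112753395 rad 0.07548107424602864 lead 0.33770001773630065
side 216 grip [ 0.64031815 -0.10100882] ang -0.295427477739139 rad 0.07559300405221324 lead 0.3221124143479057
scene 321 dark ang [  0   0   0   0   0   0   0   0   0   0 140 144  37   0   0   0   0   0
   0   0   0   0   0   0]
side 335 dark ang [  0   0   0   0   0   0   0   0   0   0 274  59   2   0   0   0   0   0
   0   0   0   0   0   0]
t 9.1 ang 0.013092844768352124 rad 0.07634849126281695 z 0.25572655852145 F [-0.33114417  0.31740472 -0.20058492] w -9.160397070697266e-06
[-4.   0.5 -0.3]
[-4.  -0.3 -0. ]
[-4.  -0.5 -0. ]
[-3.9 -0.7 -0. ]
[-3.9 -0.9 -0. ]
[-3.8 -1.1 -0. ]
```

View pics/cmp14.png

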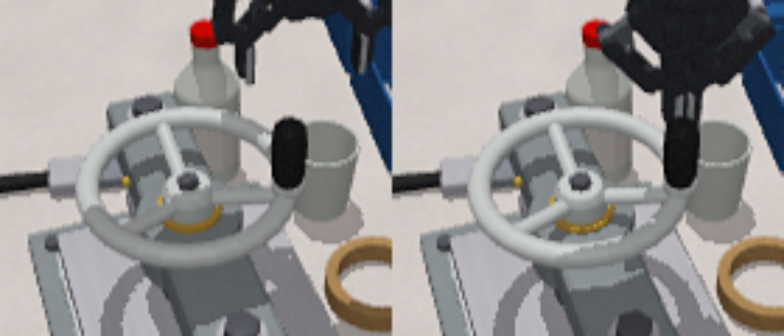

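The handle and spokes match the starting view: the handle is at crop x 289 in both halves, and the fits agree within about 0.03 rad. I'll back straight off from the handle, then lift.

Emit:
play_rows(
  increments=[
    [8,0,0,0,0,0,255],
    [15,2,0,0,0,0,255],
    [15,5,-20,0,0,0,255],
    [20,15,-40,0,0,0,255],
    [20,20,-40,0,0,0,255],
  ],
)

```text
clock: 9.6
tcp_pos: [0.6824, -0.0002, 0.3518]
orientation: [-2.191, -2.218, 0.021]
contact_force: [1.5, -1.4, -0.4]
grip_width: -0.0
```

Emit:
play_rows(
  increments=[
    [30,20,-30,0,0,0,255],
    [0,0,0,0,0,0,255],
    [0,0,0,0,0,0,255],
    [0,0,0,0,0,0,255],
  ],
)

```text
clock: 10.0
tcp_pos: [0.7063, 0.0405, 0.3881]
orientation: [-2.184, -2.232, 0.007]
contact_force: [0.5, -0.1, -0.1]
grip_width: -0.0001
```

```bash
python3 - <<'E'
from h import *
for n in("scene","side"):
    P,ok,c=cloud(n);cv2.imwrite(f"pics/{n}15.png",c)
    rel=P[...,:2]-C;rr=np.hypot(rel[...,0],rel[...,1])
    q=P[ok&(P[...,2]>.232)&(P[...,2]<.278)&(c.max(-1)<70)&(rr<.095)&(rr>.058)][:,:2]
    cam=grab_frame(n)["T"][:2,3];m=q.mean(0);v=(m-cam)/np.linalg.norm(m-cam)
    s=least_squares(lambda x:np.hypot(q[:,0]-x[0],q[:,1]-x[1])-.0128,m+.008*v,loss='soft_l1',f_scale=.002)
    print(n,len(q),s.x,np.arctan2(*(s.x-C)[::-1]))
print(r.get_obs()["tcp_pos"],r.get_obs()["clock"],r.get_obs()["contact_force"])
E
```

```text
scene 202 [ 0.6393028  -0.10349713] -0.33093037068652825
side 217 [ 0.64016466 -0.10102172] -0.2961834101783519
[0.70598617 0.03836833 0.38762713] 10.2 [ 0.14249345 -0.57276003  0.73525359]
```

View pics/side15.png

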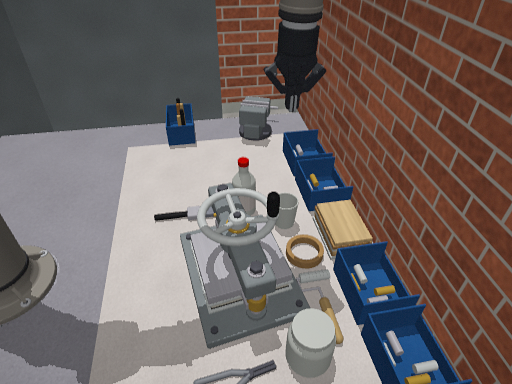

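View pics/scene15.png

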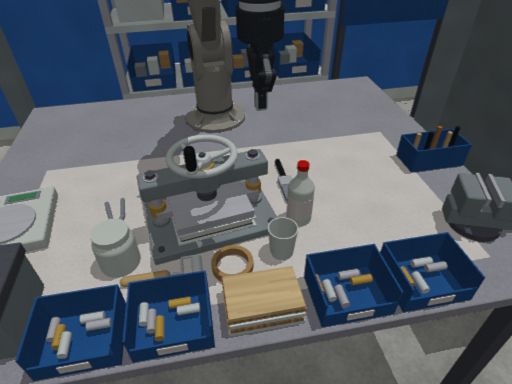

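The handle is back at (273,205) in the side view and (190,158) in the scene view, and the bystanders are where they were. The gripper is clear.

```bash
python3 -c "
from bench import r
print(r.hand_in())"
```

```text
the job is handed in; nothing more can be done
None
```

I pushed the wheel one full turn clockwise with the shut fingertips against the handle, backed off and lifted clear, and handed the job in at about 10 s.

- **Wheel angle:** the last handle fits were −0.331 rad (scene camera) and −0.296 rad (side camera). At the start they were −0.341 and −0.293. That puts the wheel within about 0.01 rad of one turn, and the two cameras differ from each other by about 0.035 rad.
- **Forces:** the contact forces I read while pushing were about 3 to 5 N, against the 35 N limit. I only saw the values at the end of each move.
- **Bench:** the other things on the bench look unmoved in both final pictures, but I judged that by eye.
- **Platen:** I did not measure its height. I take the 4 mm from the wheel angle.

No check failed.

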